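Turn up only the inner ring of the two-ring hob zone

TASK

The two-ring zone of this hob has two knobs one on top of the other. Turn the red inner knob clockwise until its white pointer stands at the orange mark of its dial, without turning the aluminium outer knob beneath it. Leave the single red knob of the neighbouring zone as it is, and let go.

Things in the scene. Friction and masses are not known exactly. Their poses are not given: they have to be found in the camera images.
- inner_knob (a joint): Angle (rad) of the red inner knob, growing clockwise seen from above. At 0 its white pointer is at the white off dot, at twelve o'clock (away from the robot, towards the pans); at 1.571 it is at the orange mark, 9 x 14 mm, at three o'clock (robot's right). Stops at 0 and 2.6; starts at 0.2 to 0.8. Friction 0.03 N m, no spring: stays where left.
- inner_grip (a point): On the red inner knob's axis, 8 mm below its top, 120 mm above the worktop; x along its white pointer, turning with it; z up. Knob: disc 38 mm wide, 5 mm high, and on it a flat-sided grip bar 37 mm long (along the pointer), 14 thick, 34 high. Disc top 25 mm, outer knob's top 31 mm, black glass panel 48 mm below this point. Pans stand 90 mm off or more, up to 32 mm above it.
- outer_mark (a point): Black index mark on top of the aluminium outer knob, a ribbed disc 62 mm wide, 14 mm high, under the red inner knob on the same axis. The point is 26 mm from the axis, 31 mm below inner_grip, and turns with the outer knob, which turns very easily (0.02 N m), independently of the inner one.
- single_mark (a point): Outer end of the white pointer on top of the single red knob of the neighbouring one-ring zone, 17 mm from its axis, turning with it. The same red disc and bar, but under it only a fixed black foot 44 mm wide, no aluminium; its axis is 300 mm to the left or right of the other.

How it is judged:
By the outcome, as a careful person would: the job done as asked, in the order asked, and still so for the second after the job is handed in, with the robot touching nothing.
It also fails if it takes over 32 s, if anything falls off the work surface, if the arm or the gripper's body presses on something with over 40 N, if the wrist force passes 120 N, or if a joint passes its speed limit or range.

ROBOT

A 7-joint arm with a two-finger parallel gripper is mounted at the origin on the work surface. World frame = base frame: x ahead of the robot, y to its left, z up, the work surface at z = 0. Lengths are in mm, angles in degrees, forces in N, time in s.
With the tool pointing down it reaches from about 400 to 850 mm from the base axis. Payload 4.4 kg.
Tool frame: the origin (TCP) lies midway between the tips of the shut fingers; the grasp point (between the pads) lies 19 mm behind it; z points along the fingers, y is the line along which they close (so a half turn about z gives the same grasp; the last joint's range is limited). The gripper opens to 94 mm and grips with 3 to 60 N. Pads are 16 mm wide; open, the fingers measure 119 mm over their backs; the gripper's body (75 mm by 177 mm) begins 78 mm behind the grasp point.
Start: joints at [64.527, 36.005, 2.206, 86.941, -1.547, 57.084, -1.146], TCP at [240.403, -603.924, 205.478] pointing down, gripper open.
Joint ranges: [-175.42, 175.42], [-21.48, 121.26], [-71.46, 75.88], [10.55, 141.38], [-63.04, 243.04], [13.31, 113.54], [-168.57, 168.57]. Speed limits (degrees/s): [147.25, 147.25, 180, 180, 180, 180, 180].

INTERFACE

Orientations are given as a 3x3 rotation matrix whose columns are the frame's x, y, z axes.
In Python, from workcell import ctrl gives the robot as it stands.
- The arm moves only by the shell command python3 -m creep 'ROWS'. ROWS is JSON, a list of rows, each a list of 3 entries, a list of its own where there are three numbers: the shift along the tool's x, y, z in mm, then the turn, a rotation vector about the tool's x, y, z in rad, then the finger opening in mm, from 0 to 94. In form: [[[x, y, z], [ax, ay, az], gripper], ...]. A call has exactly 10 rows; each row is the pose to reach, as a shift and turn from the pose commanded when the call began, along the tool's axes at that moment; what a row does not reach only later rows make up. A row lasts 1/10 s, in which the tool goes at most 50 mm and 8.59 degrees, less where a joint would pass 70% of its speed; a pose out of reach is approached as far as the arm can. A call with a gripper value outside its range is refused whole. The fingers move at their own pace and stop on an object; the grip force is fixed at half the most. Time passes only in rows, so rows that repeat a pose let the fingers close, or fill a call up. It gives the time, the measured TCP pose, the force, the opening and the grip force at its end, in the units of the state.
- ctrl.get_obs(): the state, without advancing time (a new reading comes with each control period).
- ctrl.snapshot(name): name is "side" or "top" or "wrist"; returns a dict with "frame" (480x640x3 uint8, blue, green, red), "fx", "fy", "cx", "cy" (pixels), "rvec" (rotation vector, rad) and "tvec" (3), from world to camera coordinates, as OpenCV has them; the wrist camera has in their place "hand_eye" (4x4, takes a point from camera to tool coordinates, whose origin is the TCP and whose axes are the flange's). Camera axes: x right, y down, z forward; pixel columns grow to the right and rows downward; lengths in mm; the calibration is good to about 2 mm. A picture is of the moment at which its call begins: read the wrist's pose just before it. There is no depth.
- ctrl.sign_off(): hands the job in; it is judged then, once.
The state is a dict: "time_s": time; "joints": joint angles; "joint_vel": joint speeds; "tau": joint torques, N m; "ee_pos": TCP position; "tcp_rot": TCP orientation; "ft_force": force on the tool from outside, world axes, zero at the start; "torque": the same for the moment, N m; "gripper_width": finger opening in mm; "gripper_force": force on a finger pad.
Only numpy, scipy, OpenCV 4.12 (cv2) and the standard library are available. Lean on these libraries where they do the work, as an engineer would, in place of code of your own. Each camera call takes 0.05 s, during which the arm holds its last target. There are 200 camera calls.

## Working session

There is one attempt and no reset: what is moved stays moved. The work goes in short steps, Python scripts to look and compute and a shell command to move; the robot and the scene stay as the last step left them, time stands still between calls to the robot, and variables do not carry over. Pictures are saved under pics/ and viewed, at most 10 in all, crops included, and the job is handed in when it is done.

```bash
mkdir -p pics
cat > h.py <<'E'
import numpy as np, cv2
from workcell import ctrl
def snap(n,save):
    o=ctrl.get_obs(); s=ctrl.snapshot(n); cv2.imwrite('pics/'+save,s['frame'])
    K=np.array([[s['fx'],0,s['cx']],[0,s['fy'],s['cy']],[0,0,1.]])
    if n=='wrist':
        T=np.eye(4); T[:3,:3]=np.array(o['tcp_rot']).reshape(3,3); T[:3,3]=o['ee_pos']
        W=T@np.array(s['hand_eye']).reshape(4,4); R=W[:3,:3].T; t=-R@W[:3,3]
    else:
        R=cv2.Rodrigues(np.array(s['rvec'],float))[0]; t=np.array(s['tvec'],float).ravel()
    np.savez('pics/'+save[:-4]+'.npz',K=K,R=R,t=t); return s['frame'],K,R,t
def onz(save,uv,z):
    d=np.load('pics/'+save[:-4]+'.npz'); K,R,t=d['K'],d['R'],d['t']
    r=R.T@np.linalg.solve(K,[uv[0],uv[1],1.]); c=-R.T@t
    return c+r*(z-c[2])/r[2]
E
python3 - <<'E'
from h import *
snap('top','top1.png');snap('side','side1.png')
o=ctrl.get_obs();print(o)
for f in('top1','side1'):
    d=np.load(f'pics/{f}.npz');print(-d['R'].T@d['t'],d['K'][0,0],d['R'])
E
```

```text
{'time_s': 0.1, 'joints': array([64.52692018, 36.05345736,  2.20515411, 86.98877587, -1.54493882,
       57.08378764, -1.14521724]), 'joint_vel': array([ 0.01485945, -0.15243747,  0.08498557, -0.23724584,  0.07484332,
        0.05925328, -0.07376551]), 'tau': array([ 3.40033534e-03, -5.50795984e+01,  1.14754938e+00, -1.87117159e+01,
       -5.21256134e-02,  1.91990915e-02,  9.80115624e-05]), 'ee_pos': array([ 240.14444635, -603.37984431,  204.65700693]), 'tcp_rot': array([[ 9.29113843e-01,  3.69793179e-01, -6.86999620e-04],
       [ 3.69793810e-01, -9.29112579e-01,  1.53396217e-03],
       [-7.10512403e-05, -1.67927370e-03, -9.99998587e-01]]), 'ft_force': array([0.50610729, 0.21940019, 0.51630772]), 'torque': array([ 0.05993483, -0.01897569,  0.01489288]), 'gripper_force': 0.0, 'gripper_width': 93.93570317307504}
[443.51464566  22.58932529 799.36418176] 446.09446618568194 [[ 0.00973084 -0.99991266  0.0089433 ]
 [-0.99190058 -0.01078481 -0.12655803]
 [ 0.12664343 -0.00763935 -0.99191889]]
[ 311.93302237 -491.41131838  827.18442643] 573.8593241836448 [[ 0.92438405 -0.38129693  0.01125944]
 [-0.29473566 -0.73264789 -0.6134802 ]
 [ 0.24216732  0.56377276 -0.78962983]]
```

View pics/top1.png

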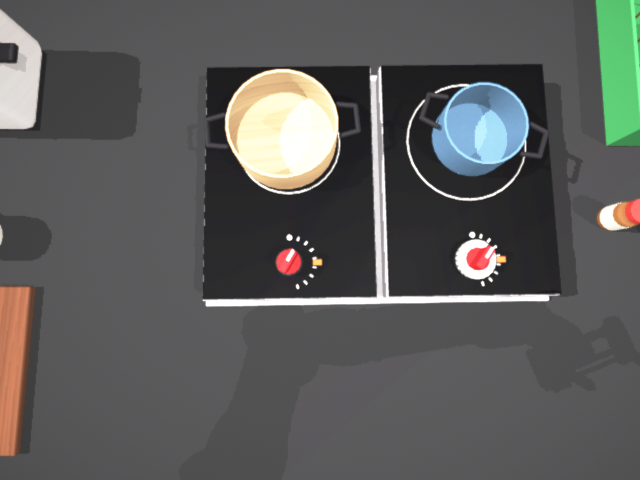

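View pics/side1.png

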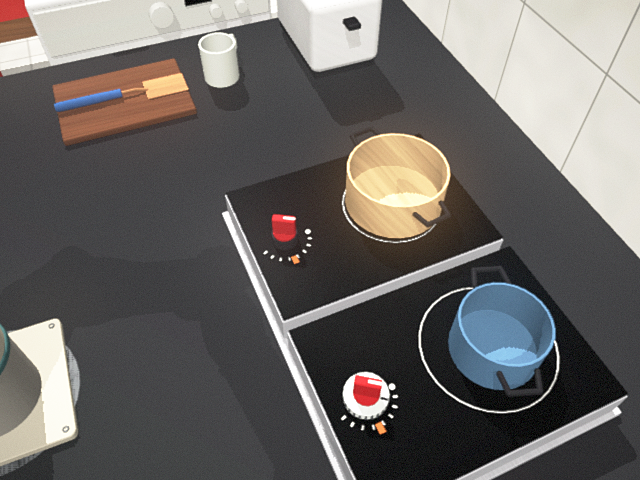

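Top: the two-ring knob is at about (478,259), with its pointer up-right to (493,248). Its orange mark is at (502,259) and its off dot at (472,235). The single knob is at (289,261). Side: the two-ring knob is at (367,393) and its orange mark at (380,428). I'll enlarge both.

Run:
```python
from h import *
a=cv2.imread('pics/top1.png')[225:295,440:520];b=cv2.imread('pics/side1.png')[360:440,330:410]
a=cv2.resize(a,(400,350),interpolation=cv2.INTER_CUBIC);b=cv2.resize(b,(400,400),interpolation=cv2.INTER_CUBIC)
c=np.zeros((400,800,3),np.uint8);c[:350,:400]=a;c[:,400:]=b;cv2.imwrite('pics/crop1.png',c)
for n,z in(((502,259),72),((472,235),72)):print(onz('top1.png',n,z))
for n,z in(((380,428),72),((392,386),72)):print(onz('side1.png',n,z))
```

```text
[ 492.26494421 -277.32140355   72.        ]
[ 531.2875388  -229.38234495   72.        ]
[ 490.68902436 -276.01721069   72.        ]
[ 531.81785549 -229.35763341   72.        ]
```

View pics/crop1.png

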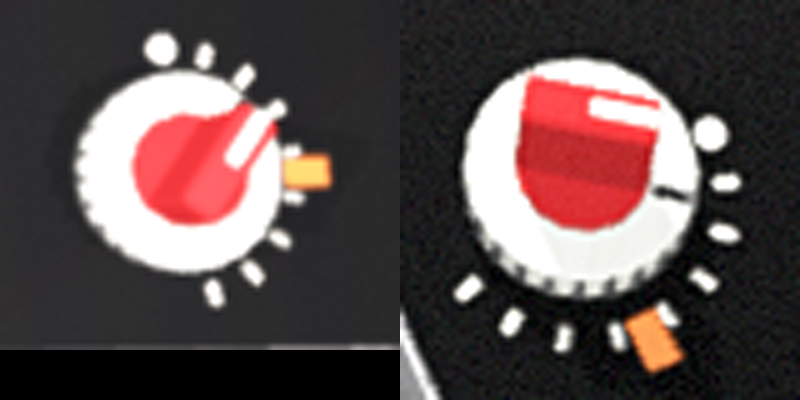

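Run:
```python
from h import *
f=lambda p:(330+(p[0]-400)/5,360+p[1]/5); g=lambda p:(440+p[0]/5,225+p[1]/5)
for n,p in(('out',(660,112)),('in',(592,103)),('back',(530,88))):print(n,onz('side1.png',f(p),128))
for n,p in(('out',(279,106)),('in',(235,160))):print('top',n,onz('top1.png',g(p),128))
print('disc side',onz('side1.png',f((579,170)),89),'mark',onz('side1.png',f((670,192)),89))
print('disc top',onz('top1.png',g((182,169)),86))
```

```text
out [ 505.73392118 -239.52111518  128.        ]
in [ 490.49864646 -230.66378291  128.        ]
back [ 477.33527369 -220.85291832  128.        ]
top out [ 507.82256735 -245.60334822  128.        ]
top in [ 491.3001843  -231.61358946  128.        ]
disc side [ 489.07861019 -232.131286     89.        ] mark [ 509.06965151 -246.91447544   89.        ]
disc top [ 491.22335163 -230.34969775   86.        ]
```

Axis ≈ (490.5, −230.5) and pointer ≈ 36°. I'll move above it while rotating the tool anticlockwise, so joint 7 keeps range for the turn.

```bash
python3 -m creep '[[[37,-25.4,0],[0,0,-0.14],60],[[74,-50.8,0],[0,0,-0.28],60],[[111,-76.2,0],[0,0,-0.42],60],[[148,-101.6,0],[0,0,-0.56],60],[[185,-127,0],[0,0,-0.7],60],[[222,-152.4,0],[0,0,-0.84],60],[[259,-177.8,0],[0,0,-0.98],60],[[296,-203.2,0],[0,0,-1.12],60],[[333,-228.6,0],[0,0,-1.26],60],[[370,-254,0],[0,0,-1.4],60]]' && python3 -m creep '[[[0,0,0],[0,0,-0.14],60],[[0,0,0],[0,0,-0.28],60],[[0,0,0],[0,0,-0.42],60],[[0,0,0],[0,0,-0.56],60],[[0,0,0],[0,0,-0.7],60],[[0,0,0],[0,0,-0.735],60],[[0,0,0],[0,0,-0.735],60],[[0,0,0],[0,0,-0.735],60],[[0,0,0],[0,0,-0.735],60],[[0,0,0],[0,0,-0.735],60]]'
python3 - <<'E'
from h import *
o=ctrl.get_obs();print(o['ee_pos'],o['tcp_rot'],o['joints'],o['ft_force'])
snap('wrist','w1.png')
E
```

```text
time_s: 1.1
ee_pos: [490.7, -229.6, 205.4]
tcp_rot: [[-0.212, 0.977, -0.0], [0.977, 0.212, -0.0], [0.0, -0.0, -1.0]]
ft_force: [0.6, -0.4, 0.4]
gripper_width: 60.2
gripper_force: 0.0
time_s: 2.1
ee_pos: [490.3, -231.0, 205.6]
tcp_rot: [[-0.809, 0.588, 0.0], [0.588, 0.809, -0.0], [-0.0, -0.0, -1.0]]
ft_force: [-0.4, -0.0, -0.7]
gripper_width: 60.1
gripper_force: 0.0
[ 490.29425251 -231.04658547  205.5529028 ] [[-8.08903636e-01  5.87941242e-01  6.29070645e-05]
 [ 5.87941221e-01  8.08903629e-01 -1.98561292e-04]
 [-1.67628125e-04 -1.23631295e-04 -9.99999978e-01]] [ 44.02955117  30.00805508 -32.6102229  103.68544664  19.98486662
  52.10226448  56.44065483] [-0.41789259 -0.04940673 -0.6681446 ]
```

View pics/w1.png

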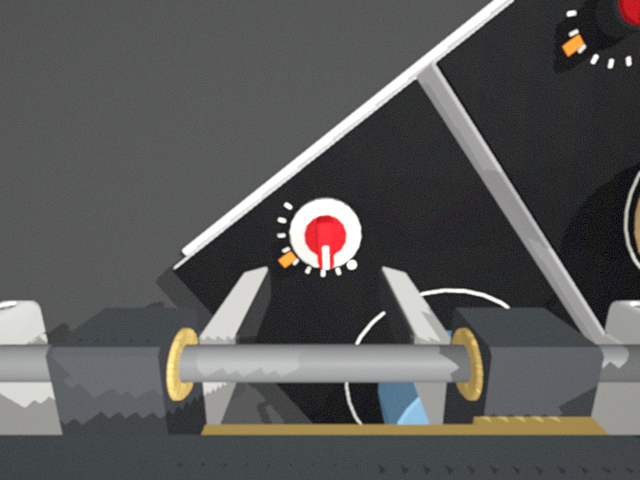

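The wrist view shows the bar vertical in the image, so it is aligned with tool x. The pointer runs (325,247)–(326,269), the orange mark is at (288,260) and the off dot at (352,265).

Run:
```python
from h import *
im=cv2.imread('pics/w1.png').astype(int)
b,g,r=im[...,0],im[...,1],im[...,2]
red=((r>150)&(g<90)&(b<90)); red[:,:270]=0;red[:,400:]=0;red[:180]=0;red[300:]=0
ora=((r>200)&(g>110)&(g<190)&(b<90)); ora[:,:270]=0;ora[:,310:]=0;ora[:240]=0;ora[290:]=0
wh=((r>200)&(g>200)&(b>200))
w1=wh.copy();w1[:257]=0;w1[275:]=0;w1[:,:343]=0;w1[:,361:]=0
for n,m,z in(('ora',ora,72),('dot',w1,72)):
    y,x=np.nonzero(m);c=(x.mean(),y.mean());print(n,c,len(x),onz('w1.png',c,z))
for p in((325.2,246.5),(326.2,270)):print(p,onz('w1.png',p,128))
crop=cv2.resize(im[185:285,270:370].astype(np.uint8),(600,600),interpolation=cv2.INTER_CUBIC);cv2.imwrite('pics/w1c.png',crop)
```

```text
ora (np.float64(286.81756756756755), np.float64(258.9256756756757)) 148 [ 490.86086822 -274.89876582   72.        ]
dot (np.float64(349.5833333333333), np.float64(262.462962962963)) 108 [ 528.58054143 -228.90411618   72.        ]
(325.2, 246.5) [ 490.02404448 -229.67147436  128.        ]
(326.2, 270) [ 505.88964576 -240.20788207  128.        ]
```

View pics/w1c.png

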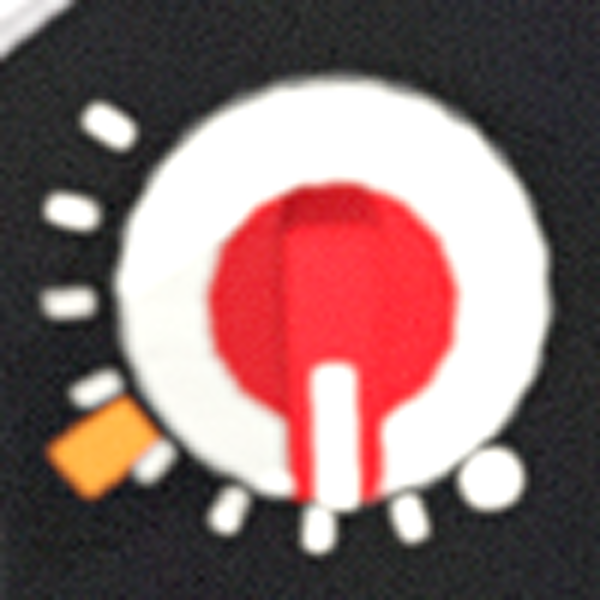

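```bash
python3 - <<'E'
from h import *
im=cv2.imread('pics/top1.png').astype(int);b,g,r=im[...,0],im[...,1],im[...,2]
m=(r>180)&(g>90)&(g<200)&(b<110);P=[]
for x0,x1 in((310,325),(495,508)):
    k=m.copy();k[:,:x0]=0;k[:,x1:]=0;k[:250]=0;k[272:]=0;y,x=np.nonzero(k);P.append(onz('top1.png',(x.mean(),y.mean()),72));print(len(x),P[-1])
d=P[0]-P[1];print('yaw deg',np.degrees(np.arctan2(-d[0],d[1])))
E
python3 -m creep '[[[0,0,12],[0,0,0],50],[[0,0,24],[0,0,0],50],[[0,0,36],[0,0,0],50],[[0,0,48],[0,0,0],50],[[0,0,60],[0,0,0],50],[[0,0,72],[0,0,0],50],[[0,0,84],[0,0,0],50],[[0,0,95],[0,0,0],50],[[0,0,104],[0,0,0],50],[[0,0,104],[0,0,0],50]]' && python3 -m creep '[[[0,0,0],[0,0,0],30],[[0,0,0],[0,0,0],22],[[0,0,0],[0,0,0],18],[[0,0,0],[0,0,0],15],[[0,0,0],[0,0,0],8],[[0,0,0],[0,0,0],8],[[0,0,0],[0,0,0],8],[[0,0,0],[0,0,0],8],[[0,0,0],[0,0,0],8],[[0,0,0],[0,0,0],8]]'
```

```text
18 [484.99707303  24.31787633  72.        ]
18 [ 491.6256113  -277.02139309   72.        ]
yaw deg 1.2601279288137215
time_s: 3.15
ee_pos: [489.5, -230.8, 100.2]
tcp_rot: [[-0.809, 0.587, -0.002], [0.587, 0.809, 0.001], [0.002, -0.001, -1.0]]
ft_force: [0.5, 0.4, 0.9]
gripper_width: 50.3
gripper_force: 0.0
time_s: 4.15
ee_pos: [490.9, -230.8, 101.8]
tcp_rot: [[-0.809, 0.587, 0.001], [0.587, 0.809, 0.0], [-0.001, 0.001, -1.0]]
ft_force: [1.4, 2.6, 3.2]
gripper_width: 13.9
gripper_force: 30.0
```

Gripped at 13.9 mm. The hob is yawed about 1.3° counterclockwise, so the turn is about 0.92 rad clockwise (+z).

```bash
python3 -m creep '[[[0,0,0],[0,0,0.08],8],[[0,0,0],[0,0,0.18],8],[[0,0,0],[0,0,0.29],8],[[0,0,0],[0,0,0.4],8],[[0,0,0],[0,0,0.51],8],[[0,0,0],[0,0,0.62],8],[[0,0,0],[0,0,0.73],8],[[0,0,0],[0,0,0.83],8],[[0,0,0],[0,0,0.9],8],[[0,0,0],[0,0,0.92],8]]' && python3 -m creep '[[[0,0,0],[0,0,0],8],[[0,0,0],[0,0,0],8],[[0,0,0],[0,0,0],16],[[0,0,0],[0,0,0],20],[[0,0,0],[0,0,0],30],[[0,0,0],[0,0,0],40],[[0,0,0],[0,0,0],50],[[0,0,0],[0,0,0],50],[[0,0,0],[0,0,0],50],[[0,0,0],[0,0,0],50]]' && python3 -m creep '[[[0,0,-10],[0,0,0],50],[[0,0,-20],[0,0,0],50],[[0,0,-32],[0,0,0],50],[[0,0,-44],[0,0,0],50],[[0,0,-56],[0,0,0],50],[[0,0,-68],[0,0,0],50],[[0,0,-80],[0,0,0],50],[[0,0,-92],[0,0,0],50],[[0,0,-104],[0,0,0],50],[[0,0,-104],[0,0,0],50]]'
python3 - <<'E'
from h import *
snap('wrist','w2.png');snap('side','side2.png')
a=cv2.imread('pics/w2.png')[180:300,250:400];b=cv2.imread('pics/side2.png')[350:450,330:430]
c=np.zeros((400,800,3),np.uint8);c[:320,:400]=cv2.resize(a,(400,320),interpolation=cv2.INTER_CUBIC);c[:,400:]=cv2.resize(b,(400,400),interpolation=cv2.INTER_CUBIC);cv2.imwrite('pics/c2.png',c)
E
```

```text
time_s: 5.15
ee_pos: [490.2, -231.1, 101.8]
tcp_rot: [[-0.022, 1.0, -0.0], [1.0, 0.022, -0.0], [-0.0, -0.0, -1.0]]
ft_force: [-0.1, 1.9, 3.8]
gripper_width: 13.5
gripper_force: 30.0
time_s: 6.15
ee_pos: [490.2, -231.1, 101.5]
tcp_rot: [[-0.023, 1.0, 0.0], [1.0, 0.023, -0.0], [-0.0, 0.0, -1.0]]
ft_force: [-0.2, -0.3, 0.7]
gripper_width: 49.9
gripper_force: 0.0
time_s: 7.15
ee_pos: [491.4, -231.5, 207.3]
tcp_rot: [[-0.023, 1.0, 0.003], [1.0, 0.023, -0.001], [-0.001, 0.003, -1.0]]
ft_force: [0.7, -0.1, -0.4]
gripper_width: 50.0
gripper_force: 0.0
```

View pics/c2.png

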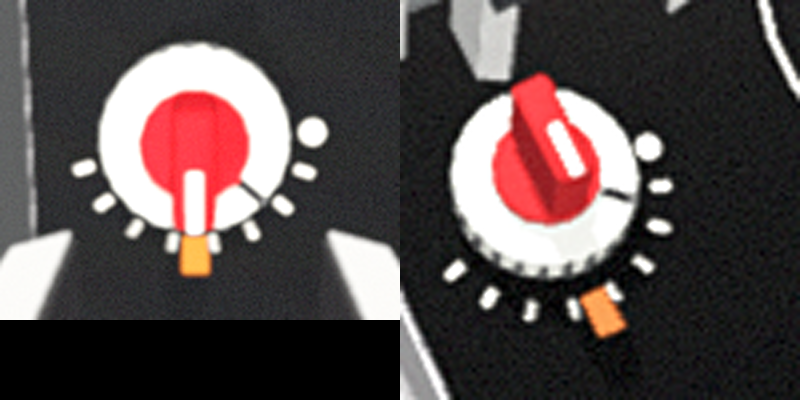

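The wrist view shows the pointer (194,170–232 in the crop) in line with the orange mark (195,255). The outer mark is at side pixel (384.2,398.8), against (384,398.4) before, so the outer knob did not turn. The arm is clear.

```bash
python3 -c "
from workcell import ctrl
print(ctrl.sign_off())"
```

```text
the job is handed in; nothing more can be done
None
```

The red inner knob's pointer now stands at the orange mark, the aluminium outer knob did not turn, the single knob was not touched, and the gripper has let go; the job was handed in after about 7 s of the 32 s allowed.

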